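# Close up the bench air filter and hold its panel shut

## Task

The bench air filter has just had its filter changed. First push the open blue filter drawer fully home until it clicks into its detent; then turn the black quarter-turn fastener on the top panel until its wing lines up with the two red slot marks; then press the panel down flush against the frame and hold it there: finish while still pressing it down, with the fastener still in line and the drawer shut. Leave the other things on the table where they are.

Things in the scene. Friction and masses are not known exactly. Their poses are not given: they have to be found in the camera images.
- filter_unit: white box-shaped bench air filter, fixed to the table; body 160 mm deep (its x) x 240 mm wide (its y) x 90 mm tall to the top of the frame. Origin: centre of its underside, on the table; x points from its front to its back (its front, with the drawer, faces the robot to within about 15 degrees), y to its left as the robot sees it, z up
- drawer (a joint): filter drawer, slides out of the unit's front; m open: 0 = fully home, at most 0.065. It slides against about 2 N; over the last 12 mm a spring ball detent resists with about 6 N in all, then draws it in
- drawer_front (a point): centre of the outer face of the flat blue drawer front (190 mm wide, 54 mm tall, from 20 to 74 mm above the table); its height is 46 mm. The axes are the unit's; the drawer goes home along +x. When home this face stands 8 mm in front of the unit's front face
- panel: flat grey access panel on top of the unit, 146 (x) x 226 (y) x 6 mm; origin: centre of its underside, axes as the unit's. Springs hold it 8 mm above the frame (its top 104 mm above the table); it slides straight down onto the frame (origin 90, top 96 mm above the table) against 6 to 13 N and rises when let go. With the fastener out of line it stops after 2 mm
- panel_pad (a point): centre of the black ribbed rubber pad (50 x 50 mm) on the panel's top face, 50 mm to the -y side of the panel's centre; the point lies in the panel's top face (the ribs stand under 2 mm higher). Pressing anywhere on the panel or its fastener serves as well
- fastener (a joint): turn of the fastener about the vertical, rad, growing anticlockwise from above: 0 = wing in line with the two red marks on the panel (along the unit's x), its hidden cross pin over the slot, which it enters to within 0.18 rad; stops at -0.4 and 1.6. It starts at 0.65 to 1.35, so turn it clockwise; it takes 0.05 N m and stays where it is left
- fastener_wing (a point): centre of the top of the fastener's upright black wing, on its turning axis, 50 mm to the +y side of the panel's centre; x axis along the wing (turns with it), z up. The wing is 40 mm long, 10 thick and 26 tall, with a red line on top; it stands on a round washer 30 mm across, its top 30.5 mm above the panel's top face
- tube_rack: cream wire tube rack, 136 x 71 x 74 mm; origin: centre of its underside, long side along its x
- tube_red: sample tube with red cap, 17 x 17 x 88 mm, standing in the rack; origin: centre of its underside
- tube_purple: sample tube with purple cap, 17 x 17 x 88 mm, standing in the rack; origin: centre of its underside
- cup_white: specimen cup with white lid, 55 x 55 x 72 mm; origin: centre of its underside
- bench_timer: white countdown timer, 64 x 62 x 22 mm; origin: centre of its underside
- marker_black: grey and black marker pen lying flat, 12 x 138 x 14 mm, long side along its y; origin: centre of its underside

How it is judged:
On the way, in this order (a step that is already met when the one before it is completed fails the run):
1. the filter drawer is pushed fully home (within 3 mm) into its detent (value of joint drawer below 0.003 m), for 0.2 s.
2. the fastener's wing is in line with the red marks (within 0.2 rad), the drawer still home (value of joint drawer below 0.003 m and value of joint fastener between -0.2 and 0.2 rad), for 0.2 s.
3. the panel is pressed down against the frame (within 2 mm) (all of step 2 and z of panel_pad in the frame of filter_unit below 0.098 m), for 0.2 s.
At the end, for the whole second after the job is handed in: The drawer is home within 3 mm, the fastener in line with the slot marks within 0.2 rad, and the robot still presses the panel (with more than 5 N) down on the frame, to within 2 mm, through the last second (all of step 3 and contact force between any of the fingers, the arm and panel above 5 N); the arm keeps its last pose, push and grip.
It fails at once if a bystander is moved by more than 30 mm (distance of any of tube_rack, tube_red, tube_purple, cup_white, bench_timer, marker_black from where it was at the start of the episode above 0.03 m).
It also fails if it takes over 58 s, if anything falls off the work surface, if the arm or the gripper's body presses on something with over 40 N, if the wrist force passes 120 N, or if a joint passes its speed limit or range.

## Robot

A 6-joint arm with a two-finger parallel gripper is mounted at the origin on a cart in front of the work surface, level with it; the furniture and walls round the work are solid. World frame = base frame: x ahead of the robot, y to its left, z up, the work surface at z = 0. Lengths are in m, angles in rad, forces in N, time in s.
With the tool pointing down it reaches from about 0.3 to 0.775 m from the base axis. Payload 14.6 kg.
Tool frame: the origin (TCP) lies at the very end of the fingers, on their centre line; the grasp point (between the pads) lies 19 mm behind it (ctrl.hold_point_z is the z of the grasp point in the tool frame, in m); z points along the fingers, y is the direction in which the jaws open and shut (so a half turn about z gives the same grasp; the last joint's range is limited). The gripper opens to 94 mm and grips with 3 to 60 N. Pads are 16 mm wide; open, the fingers measure 119 mm over their backs; the gripper's body (75 mm by 177 mm) begins 78 mm behind the grasp point.
Start: joints at [-1.282, 0.3, 1.521, -0, 1.321, -0.067], TCP at [0.192, -0.516, 0.205] pointing down, gripper open.
Joint ranges: [-3.03, 3.03], [-0.79, 2.21], [0.23, 2.52], [-1.04, 4.18], [0, 3.07], [-2.55, 2.55]. Speed limits (rad/s): [2.22, 2.22, 2.57, 3.14, 3.14, 3.14].

## Interface

Orientations are given as [roll, pitch, yaw] about the fixed x, y, z axes, in that order (R = Rz(yaw) Ry(pitch) Rx(roll)).
In Python, from station import ctrl, cams, hand_in gives the robot as it stands.
- The arm moves only by the tool servo_tool, never from a script. Its argument "rows" is a list of rows, each a list of 7 numbers: the shift along the world's x, y, z in m, then the turn, a rotation vector about the world's x, y, z in rad, then the gripper command: -1 is shut, 1 is fully open, values between are in proportion. A call has exactly 8 rows; each row is the pose to reach, as a shift and turn from the pose measured when the call began; what a row does not reach only later rows make up. A row lasts 1/12 s, in which the tool goes at most 41.7 mm and 7.16 degrees, less where a joint would pass 70% of its speed; a pose out of reach is approached as far as the arm can. A call with a gripper value outside its range is refused whole. The fingers move at their own pace and stop on an object; "newtons" is the grip in N (left out, the last holds). Time passes only in rows, so rows that repeat a pose let the fingers close, or fill a call up. It gives the time, the measured TCP pose, the force and the opening at its end, in the units of the state.
- ctrl.get_obs(): the state, without advancing time (a new reading comes with each control period).
- cams.camera(name): name is "scene" or "top"; returns a dict with "image" (384x512x3 uint8, red, green, blue), "depth" (384x512 float32, m along the optical axis (not along the pixel's ray), 0 where there is no reading), "fx", "fy", "cx", "cy" (pixels), "rvec" (rotation vector, rad) and "tvec" (3), from world to camera coordinates, as OpenCV has them. Camera axes: x right, y down, z forward; pixel columns grow to the right and rows downward; lengths in m; the calibration is good to about 2 mm. A picture is of the moment at which its call begins.
- hand_in(): hands the job in, once; it reports no verdict.
Trained networks look in a picture, given as the dict that the camera call returned (one of the last four; its "shot" number tells which), for a name from the list of things; names that differ only in an ending like _2 or _b are one class to them, and where a whole thing is asked for, a point or a joint stands for the part that bears it (a point fixed in the world has none). Each returns a list of dicts, best first, with "p" (0 to 1); they miss things now and then, are a little off and sometimes report something else, mostly with a low value. They report only what shows in the picture. A call takes as long as a camera call.
- cams.spot_in(picture, name): "box" ([left, top, right, bottom] as shares, 0 to 1, of the picture: columns of its width, rows of its height, round what is visible of it).
- cams.place_of(picture, name): "at" ([column, row] as shares, 0 to 1, of the picture: columns of its width, rows of its height: a listed point, or the origin of a listed thing).
The state is a dict: "time_s": time; "qpos": joint angles; "joint_vel": joint speeds; "tau": joint torques, N m; "ee_pos": TCP position; "eef_rot": TCP orientation; "force": force on the tool from outside, world axes, zero at the start; "moment": the same for the moment, N m; "grip_width": finger opening in m.
Only numpy, scipy, OpenCV 4.12 (cv2) and the standard library are available. Lean on these libraries where they do the work, as an engineer would, in place of code of your own. Each camera call takes 0.05 s, during which the arm holds its last target.

## Working session

There is one attempt and no reset: what is moved stays moved. The work goes in short steps, Python scripts to look and compute and a tool call to move; the robot and the scene stay as the last step left them, time stands still between calls to the robot, and variables do not carry over. Pictures are saved under pics/ and viewed, and the job is handed in when it is done.

Besides the shell and the picture viewer there is one more tool, called after "Request:" as name(argument=value, ...), one argument or row to a line, values as JSON. servo_tool: Moves the arm, as the interface text tells. Its arguments: {"type":"object","properties":{"rows":{"type":"array"},"newtons":{"type":"number"}},"required":["rows"]}

```bash
mkdir -p pics; ls
cat > h.py <<'E'
import numpy as np, cv2
from station import ctrl, cams, hand_in
def ray(p,uv):
    R=cv2.Rodrigues(np.array(p["rvec"],float))[0]; t=np.array(p["tvec"],float).ravel()
    d=np.array([(uv[0]-p["cx"])/p["fx"],(uv[1]-p["cy"])/p["fy"],1.0])
    return -R.T@t, R.T@d
def atz(p,uv,z):
    o,d=ray(p,uv); return o+d*(z-o[2])/d[2]
def atdepth(p,uv):
    o,d=ray(p,uv); u,v=int(round(uv[0])),int(round(uv[1]))
    return o+d*float(np.median(p["depth"][max(v-1,0):v+2,max(u-1,0):u+2]))
def save(p,n,crop=None,s=1):
    im=cv2.cvtColor(p["image"],cv2.COLOR_RGB2BGR)
    if crop: im=im[crop[1]:crop[3],crop[0]:crop[2]]
    cv2.imwrite("pics/"+n,cv2.resize(im,None,fx=s,fy=s,interpolation=cv2.INTER_CUBIC))
E
python3 - <<'E'
from h import *
print(ctrl.get_obs())
for c in("scene","top"):
    p=cams.camera(c); save(p,c+"1.png",s=1.5)
    for n in("filter_unit","drawer_front","panel_pad","fastener_wing","panel","tube_rack","cup_white","bench_timer","marker_black"):
        r=cams.place_of(p,n)
        if r:
            uv=np.array(r[0]["at"])*[512,384]; print(c,n,round(r[0]["p"],2),uv.round(1),atdepth(p,np.clip(uv,1,[510,382])).round(3), atz(p,uv,{"drawer_front":.046,"panel_pad":.104,"fastener_wing":.1345,"panel":.098}.get(n,0)).round(3))
E
```

```text
pics
{'time_s': 0.0, 'qpos': array([-1.28162707e+00,  3.00499069e-01,  1.52157822e+00, -2.06149432e-05,
        1.32071143e+00, -6.66220482e-02]), 'joint_vel': array([-0.00023723,  0.00198022,  0.00135085, -0.00135507, -0.00095933,
        0.00148051]), 'tau': array([ 1.71175066e-04, -5.31809986e+01, -3.52742887e+01,  7.08244415e-02,
        2.43518804e-02, -6.75940259e-05]), 'ee_pos': array([ 0.19148755, -0.51530586,  0.20487221]), 'eef_rot': array([-3.14039792e+00, -5.97019546e-05,  3.55796387e-01]), 'force': array([-0.03529966, -0.29461649,  0.11641954]), 'moment': array([ 0.00363909,  0.01386824, -0.02932662]), 'grip_width': 0.09397289015805108}
scene filter_unit 0.67 [211.6 195. ] [0.605 0.196 0.131] [ 0.744  0.078 -0.   ]
scene drawer_front 0.81 [243.2 225.8] [0.483 0.174 0.056] [0.49  0.166 0.046]
scene panel_pad 0.61 [230.8 190.4] [0.606 0.106 0.103] [0.605 0.107 0.104]
scene fastener_wing 0.41 [209.5 195.8] [0.608 0.203 0.13 ] [0.603 0.206 0.134]
scene panel 0.94 [216.9 197.2] [0.613 0.167 0.103] [0.617 0.162 0.098]
scene tube_rack 0.79 [295.1 179. ] [ 0.575 -0.233  0.001] [
[... 245 characters left out ...]
25 -0.176  0.   ]
top filter_unit 0.93 [219.6 180.6] [0.595 0.156 0.104] [0.617 0.167 0.   ]
top drawer_front 0.85 [221.5 212.5] [0.482 0.155 0.068] [0.485 0.157 0.046]
top panel_pad 0.65 [234.  174.9] [0.615 0.103 0.104] [0.615 0.103 0.104]
top fastener_wing 0.38 [206.5 176.7] [0.606 0.201 0.128] [0.605 0.2   0.135]
top panel 0.82 [222.2 177.5] [0.607 0.147 0.103] [0.608 0.147 0.098]
top tube_rack 0.8 [323.4 185.9] [ 0.581 -0.236  0.005] [ 0.582 -0.237  0.   ]
top cup_white 0.6 [235.2 175.6] [0.612 0.099 0.107] [0.635 0.105 0.   ]
top bench_timer 0.54 [364.6 210.4] [ 0.48  -0.383  0.018] [ 0.482 -0.388  0.   ]
top marker_black 0.64 [313.1 224.1] [ 0.435 -0.189 -0.002] [ 0.435 -0.189  0.   ]
```

Run:
```python
from h import *
p=cams.camera("top"); save(p,"top2.png",(170,130,300,250),6)
m=(p["depth"]>0)
# points cloud
H,W=p["depth"].shape
v,u=np.mgrid[0:H,0:W]; R=cv2.Rodrigues(np.array(p["rvec"],float))[0]; t=np.array(p["tvec"],float).ravel()
P=np.stack([(u-p["cx"])/p["fx"]*p["depth"],(v-p["cy"])/p["fy"]*p["depth"],p["depth"]],-1)
X=(P-t)@R
sel=m&(abs(X[...,2]-.104)<.006)&(X[...,0]>.45)&(X[...,0]<.75)&(X[...,1]>0)&(X[...,1]<.32)
q=X[sel][:,:2].astype(np.float32); r=cv2.minAreaRect(q*1000); print("panel",r,len(q))
im=p["image"].astype(int); bl=(im[...,2]>im[...,0]+40)&(X[...,0]>.4)&(X[...,0]<.6)&(X[...,1]>0)&(X[...,1]<.32)
q=X[bl]; print("blue",len(q),cv2.minAreaRect((q[:,:2]*1000).astype(np.float32)),np.percentile(q[:,2],[5,50,95]))
# wing
w=m&(X[...,2]>.122)&(X[...,2]<.145)&(X[...,0]>.5)&(X[...,0]<.7)&(X[...,1]>.1)&(X[...,1]<.3)
q=X[w]; print("wing",len(q),q.mean(0),cv2.minAreaRect((q[:,:2]*1000).astype(np.float32)))
```

```text
panel ((642.4903564453125, 131.9488983154297), (209.0107421875, 261.95806884765625), 0.523049533367157) 2273
blue 112 ((488.13177490234375, 149.05807495117188), (14.658577919006348, 177.6904754638672), 0.013446743600070477) [0.0298342  0.07241564 0.07782279]
wing 34 [0.6095666  0.20057565 0.13302857] ((610.3177490234375, 201.72618103027344), (40.65785598754883, 9.30740737915039), 54.58815383911133)
```

View pics/scene1.png

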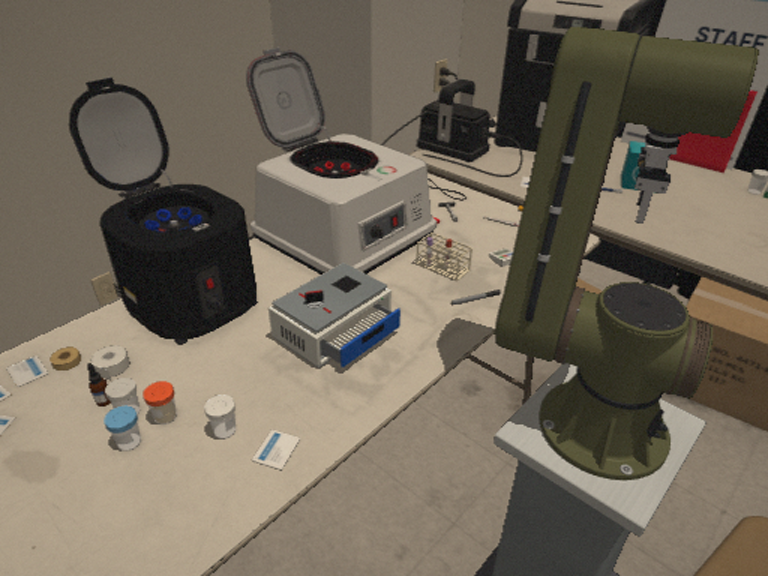

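View pics/top1.png

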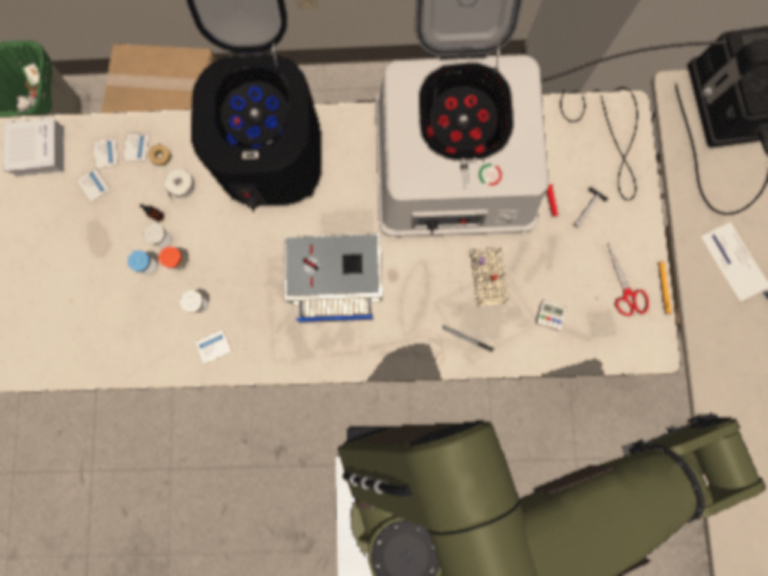

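View pics/top2.png

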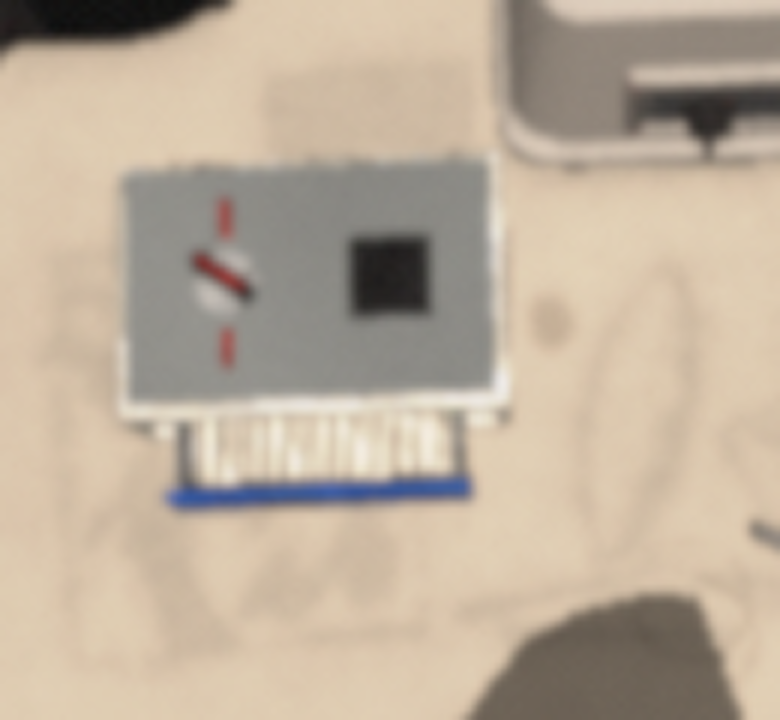

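The top crop shows the panel roughly from (123,172) to (495,402), the wing running from (195,258) to (250,295) and the red marks at about (226,218) and (228,348). The drawer's blue front is at about row 492. Next I'll compute the geometry.

Run:
```python
from h import *
p=cams.camera("top")
f=lambda c,z: atz(p,(170+c[0]/6-.42,130+c[1]/6-.42),z)
def show(n,a,b,z):
    A,B=f(a,z),f(b,z); d=B-A; print(n,A.round(4),B.round(4),"mid",((A+B)/2).round(4),"len",np.linalg.norm(d).round(4),"ang",np.arctan2(d[1],d[0]).round(3))
show("panel back",(123,172),(490,160),.104)
show("panel front",(127,404),(497,398),.104)
show("drawer top",(170,500),(470,488),.074)
show("marks",(228,366),(224,200),.104)
show("wing",(248,295),(197,258),.1345)
show("frame front",(120,414),(505,405),.09)
print("pad",f((389,275),.104),"washer",f((225,278),.105))
im=p["image"].astype(int)
# red pixels on marks and wing
H,W=im.shape[:2]
red=(im[...,0]>im[...,1]+25)&(im[...,0]>im[...,2]+25)
v,u=np.nonzero(red[130:250,170:300]); v+=130;u+=170
k=(abs(u-208)<12)&(v>160)&(v<195)
for a,b in zip(u[k],v[k]): print((a,b),im[b,a],end=' ')
```

```text
panel back [0.6832 0.2644 0.104 ] [0.6828 0.0384 0.104 ] mid [0.683  0.1514 0.104 ] len 0.226 ang -1.573
panel front [0.5385 0.2622 0.104 ] [0.5351 0.0385 0.104 ] mid [0.5368 0.1504 0.104 ] len 0.2238 ang -1.586
drawer top [0.4829 0.2413 0.074 ] [0.4847 0.057  0.074 ] mid [0.4838 0.1491 0.074 ] len 0.1844 ang -1.561
marks [0.5599 0.2007 0.104 ] [0.6633 0.2022 0.104 ] mid [0.6116 0.2015 0.104 ] len 0.1034 ang 0.014
wing [0.597  0.1842 0.1345] [0.6205 0.2145 0.1345] mid [0.6087 0.1994 0.1345] len 0.0384 ang 0.91
frame front [0.5347 0.2691 0.09  ] [0.5329 0.0339 0.09  ] mid [0.5338 0.1515 0.09  ] len 0.2352 ang -1.579
pad [0.61289061 0.10190808 0.104     ] washer [0.61417772 0.2019079  0.105     ]
(np.int64(206), np.int64(163)) [143 117 113] (np.int64(207), np.int64(163)) [144 108 104] (np.int64(206), np.int64(164)) [148 110 105] (np.int64(207), np.int64(164)) [149  92  87] (np.int64(208), np.int64(164)) [142 107 103] (np.int64(206), np.int64(165)) [151 109 105] (np.int64(207), np.int64(165)) [153  88  84] (np.int64(208), np.int64(165)) [144 104  99] (np.int64(206), np.int64(166)) [149 
[... 1555 characters left out ...]
np.int64(178)) [110  78  76] (np.int64(210), np.int64(178)) [93 61 59] (np.int64(207), np.int64(185)) [154 109 105] (np.int64(208), np.int64(185)) [153 111 107] (np.int64(206), np.int64(186)) [153 127 121] (np.int64(207), np.int64(186)) [158  99  95] (np.int64(208), np.int64(186)) [158 105 100] (np.int64(206), np.int64(187)) [151 124 119] (np.int64(207), np.int64(187)) [157  97  93] (np.int64(208), np.int64(187)) [158 103  98] (np.int64(207), np.int64(188)) [153  96  91] (np.int64(208), np.int64(188)) [154 102  97] (np.int64(207), np.int64(189)) [148  97  93] (np.int64(208), np.int64(189)) [149 102  97] (np.int64(207), np.int64(190)) [147 110 105] (np.int64(208), np.int64(190)) [146 112 107]
```

Request:
servo_tool(
  rows=[
    [0.015, 0.04, 0, 0, 0, -0.02, -1],
    [0.03, 0.08, 0, 0, 0, -0.05, -1],
    [0.043, 0.12, 0, 0, 0, -0.08, -1],
    [0.057, 0.16, 0, 0, 0, -0.1, -1],
    [0.07, 0.2, 0, 0, 0, -0.13, -1],
    [0.085, 0.24, 0, 0, 0, -0.15, -1],
    [0.1, 0.28, 0, 0, 0, -0.18, -1],
    [0.115, 0.32, 0, 0, 0, -0.2, -1],
  ],
  newtons=20,
)

```text
time_s: 1.77
ee_pos: [0.3043, -0.2001, 0.2057]
eef_rot: [3.141, -0.001, 0.154]
force: [1.1, -0.8, 0.3]
grip_width: 0.0438
```

Request:
servo_tool(
  rows=[
    [0.015, 0.04, 0, 0, 0, -0.02, -1],
    [0.03, 0.08, 0, 0, 0, -0.04, -1],
    [0.043, 0.12, 0, 0, 0, -0.06, -1],
    [0.057, 0.16, 0, 0, 0, -0.08, -1],
    [0.07, 0.2, 0, 0, 0, -0.1, -1],
    [0.085, 0.24, 0, 0, 0, -0.12, -1],
    [0.1, 0.28, 0, 0, 0, -0.14, -1],
    [0.113, 0.32, 0, 0, 0, -0.154, -1],
  ],
)

```text
time_s: 2.43
ee_pos: [0.4151, 0.1149, 0.2059]
eef_rot: [3.141, -0.002, -0.001]
force: [0.4, -1.1, 0.7]
grip_width: 0.0002
```

Request:
servo_tool(
  rows=[
    [0.008, 0.03, -0.01, 0, 0, 0, -1],
    [0.01, 0.03, -0.035, 0, 0, 0, -1],
    [0.01, 0.03, -0.06, 0, 0, 0, -1],
    [0.01, 0.03, -0.085, 0, 0, 0, -1],
    [0.01, 0.03, -0.11, 0, 0, 0, -1],
    [0.01, 0.03, -0.135, 0, 0, 0, -1],
    [0.01, 0.03, -0.158, 0, 0, 0, -1],
    [0.01, 0.03, -0.158, 0, 0, 0, -1],
  ],
)

```text
time_s: 3.1
ee_pos: [0.4231, 0.1443, 0.0446]
eef_rot: [3.14, 0.004, -0.001]
force: [-1.2, -0.3, 0.2]
grip_width: 0.0006
```

Run:
```python
from h import *
p=cams.camera("scene"); save(p,"s3.png",(150,130,330,270),4)
print(ctrl.get_obs())
```

```text
{'time_s': 3.15, 'qpos': array([ 2.47395542e-01,  2.91705276e-01,  1.94944307e+00, -1.08911476e-03,
        9.02763847e-01,  1.82001721e+00]), 'joint_vel': array([ 0.00190863, -0.05390454, -0.04058525, -0.00088956,  0.03739716,
        0.00104968]), 'tau': array([-2.51342438e-02, -4.12741113e+01, -2.50023115e+01, -5.12601313e-03,
       -8.42655525e-01,  1.17993142e-03]), 'ee_pos': array([0.42411508, 0.1446292 , 0.04678139]), 'eef_rot': array([ 3.14019340e+00,  2.03766116e-03, -1.15113442e-03]), 'force': array([ 0.38577853, -0.2556401 ,  0.77826255]), 'moment': array([ 0.03606377,  0.00029748, -0.04826657]), 'grip_width': 0.0003588525177883833}
```

View pics/s3.png

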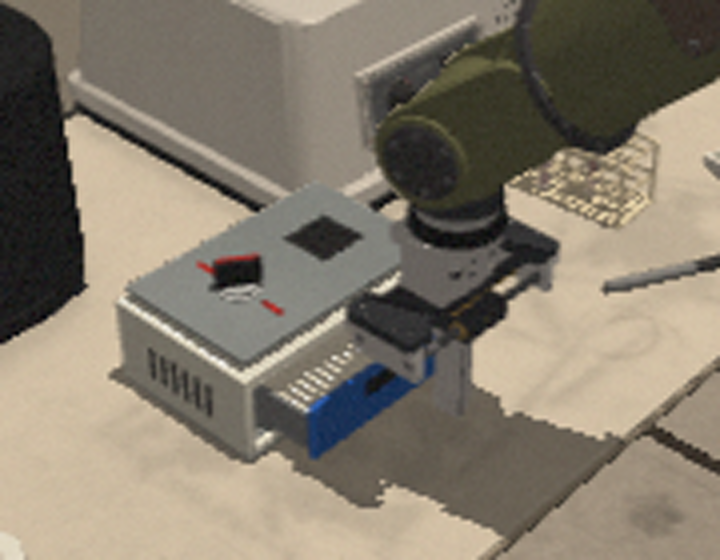

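The closed fingers, at crop (455,370), stand just in front of the blue drawer front. I'll push along +x.

Request:
servo_tool(
  rows=[
    [0.012, 0.005, 0, 0, 0, 0, -1],
    [0.022, 0.005, 0, 0, 0, 0, -1],
    [0.032, 0.005, 0, 0, 0, 0, -1],
    [0.04, 0.005, 0, 0, 0, 0, -1],
    [0.048, 0.005, 0, 0, 0, 0, -1],
    [0.056, 0.005, 0, 0, 0, 0, -1],
    [0.064, 0.005, 0, 0, 0, 0, -1],
    [0.07, 0.005, 0, 0, 0, 0, -1],
  ],
)

```text
time_s: 3.82
ee_pos: [0.4949, 0.1496, 0.0471]
eef_rot: [3.14, 0.002, -0.001]
force: [-2.1, 1.4, 1.5]
grip_width: 0.0005
```

Request:
servo_tool(
  rows=[
    [0.003, 0, 0, 0, 0, 0, -1],
    [0.006, 0, 0, 0, 0, 0, -1],
    [0.009, 0, 0, 0, 0, 0, -1],
    [0.012, 0, 0, 0, 0, 0, -1],
    [0.014, 0, 0, 0, 0, 0, -1],
    [0.016, 0, 0, 0, 0, 0, -1],
    [0.018, 0, 0, 0, 0, 0, -1],
    [0.018, 0, 0, 0, 0, 0, -1],
  ],
)

```text
time_s: 4.48
ee_pos: [0.5132, 0.1497, 0.0471]
eef_rot: [3.14, 0.002, -0.001]
force: [-0.2, 1.4, -0.2]
grip_width: 0.0002
```

Request:
servo_tool(
  rows=[
    [0.001, 0, 0, 0, 0, 0, -1],
    [0.002, 0, 0, 0, 0, 0, -1],
    [0.003, 0, 0, 0, 0, 0, -1],
    [0.004, 0, 0, 0, 0, 0, -1],
    [0.004, 0, 0, 0, 0, 0, -1],
    [0.004, 0, 0, 0, 0, 0, -1],
    [0.004, 0, 0, 0, 0, 0, -1],
    [0.004, 0, 0, 0, 0, 0, -1],
  ],
)

```text
time_s: 5.15
ee_pos: [0.5155, 0.1497, 0.0471]
eef_rot: [3.14, 0.006, -0.001]
force: [-15.8, 0.1, 11.1]
grip_width: 0.0006
```

Run:
```python
from h import *
p=cams.camera("scene"); save(p,"s4.png",(150,130,330,270),4)
```

```text
(no output)
```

View pics/s4.png

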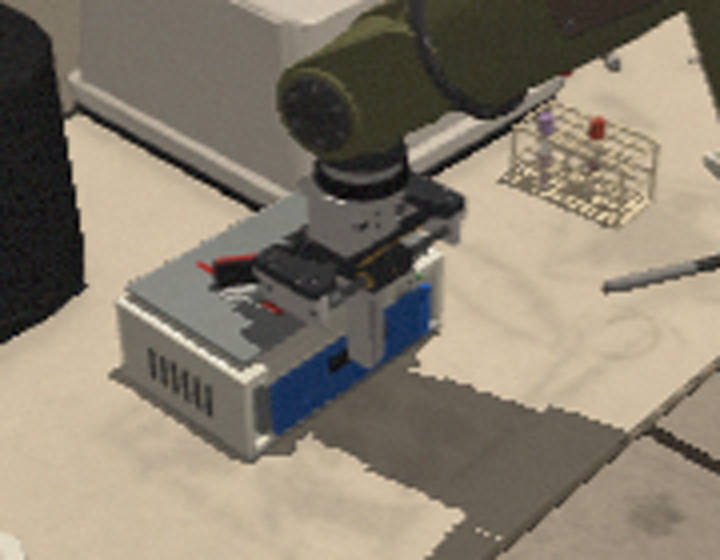

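The drawer front now sits flush against the unit (crop 270–430, row ~350), the tip met a hard stop at about 16 N, and its x of 0.5155 matches the drawer being home. I'll back off, rise and go to the fastener.

Request:
servo_tool(
  rows=[
    [-0.01, 0, 0, 0, 0, 0, -1],
    [-0.025, 0, 0, 0, 0, 0, -1],
    [-0.03, 0, 0.02, 0, 0, 0, -1],
    [-0.03, 0, 0.055, 0, 0, 0, -1],
    [-0.03, 0, 0.09, 0, 0, 0, -1],
    [-0.03, 0, 0.125, 0, 0, 0, 1],
    [-0.01, 0.01, 0.14, 0, 0, 0.1, 1],
    [0.02, 0.03, 0.14, 0, 0, 0.2, 1],
  ],
)

```text
time_s: 5.87
ee_pos: [0.537, 0.1794, 0.1925]
eef_rot: [3.14, -0.002, 0.202]
force: [0.7, -0.3, 0.9]
grip_width: 0.0174
```

Run:
```python
from h import *
p=cams.camera("top"); save(p,"t5.png",(170,130,300,250),6)
p=cams.camera("scene"); save(p,"s5.png",(150,130,330,270),4)
print(ctrl.get_obs()['ee_pos'],ctrl.get_obs()['eef_rot'])
```

```text
[0.537949   0.18114423 0.1869625 ] [3.13995201 0.00416816 0.20362695]
```

View pics/s5.png

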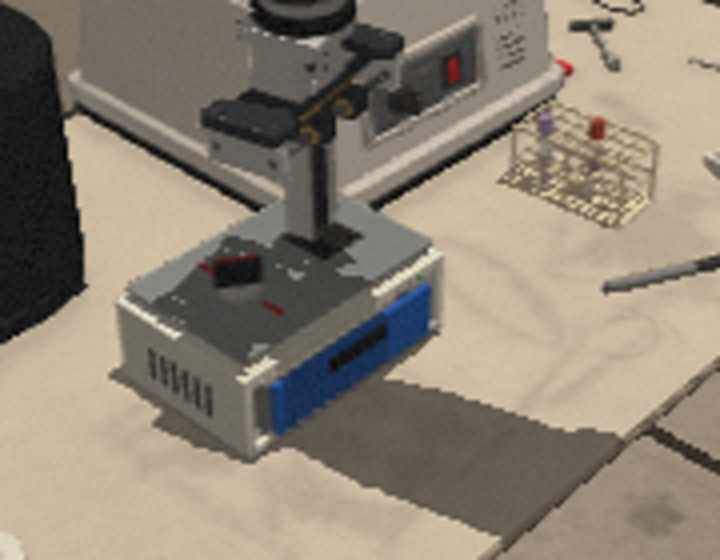

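View pics/t5.png

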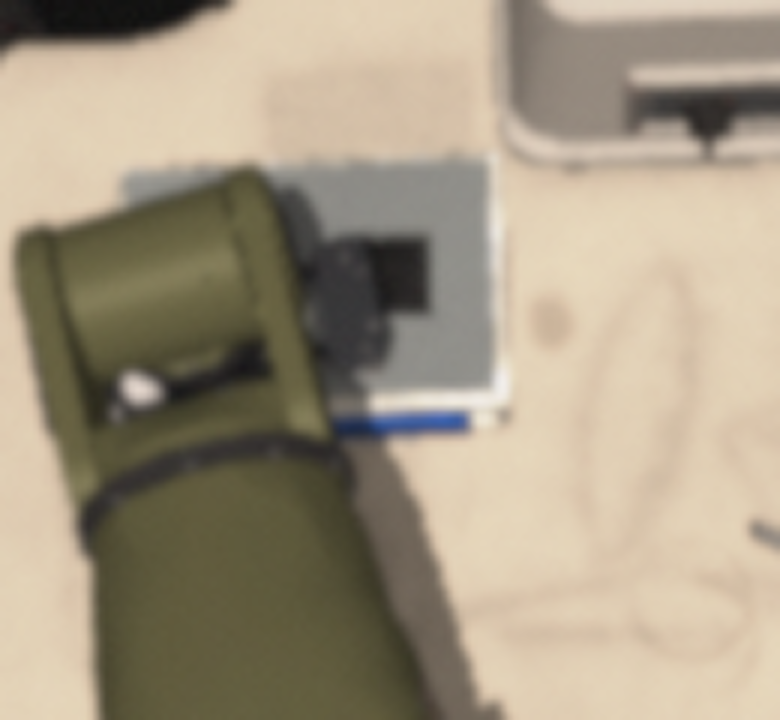

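The drawer stayed shut with its blue front flush, and the fastener is still turned. Next I'll go above the wing, opening the gripper.

Request:
servo_tool(
  rows=[
    [0.012, 0.004, 0.005, 0, 0, 0.1, 1],
    [0.024, 0.008, 0.01, 0, 0, 0.21, 1],
    [0.036, 0.012, 0.013, 0, 0, 0.32, 1],
    [0.048, 0.014, 0.013, 0, 0, 0.43, 1],
    [0.06, 0.016, 0.013, 0, 0, 0.54, 1],
    [0.068, 0.018, 0.013, 0, 0, 0.64, 1],
    [0.072, 0.019, 0.013, 0, 0, 0.72, 1],
    [0.072, 0.019, 0.013, 0, 0, 0.72, 1],
  ],
)

```text
time_s: 6.63
ee_pos: [0.6101, 0.1999, 0.1993]
eef_rot: [3.14, 0.005, 0.926]
force: [-1.0, -0.3, 0.5]
grip_width: 0.0785
```

Request:
servo_tool(
  rows=[
    [0, 0, -0.005, 0, 0, 0, 1],
    [0, 0, -0.015, 0, 0, 0, 1],
    [0, 0, -0.03, 0, 0, 0, 1],
    [0, 0, -0.045, 0, 0, 0, 1],
    [0, 0, -0.06, 0, 0, 0, 1],
    [0, 0, -0.072, 0, 0, 0, 1],
    [0, 0, -0.08, 0, 0, 0, 1],
    [0, 0, -0.08, 0, 0, 0, 1],
  ],
)

```text
time_s: 7.3
ee_pos: [0.6092, 0.1997, 0.1172]
eef_rot: [-3.141, 0.007, 0.925]
force: [0.7, -0.4, 0.5]
grip_width: 0.0941
```

Run:
```python
from h import *
p=cams.camera("scene"); save(p,"s6.png",(160,140,290,240),6)
print(ctrl.get_obs()['ee_pos'],ctrl.get_obs()['eef_rot'])
```

```text
[0.60974386 0.19980712 0.11857307] [3.14103529 0.00588415 0.92566558]
```

View pics/s6.png

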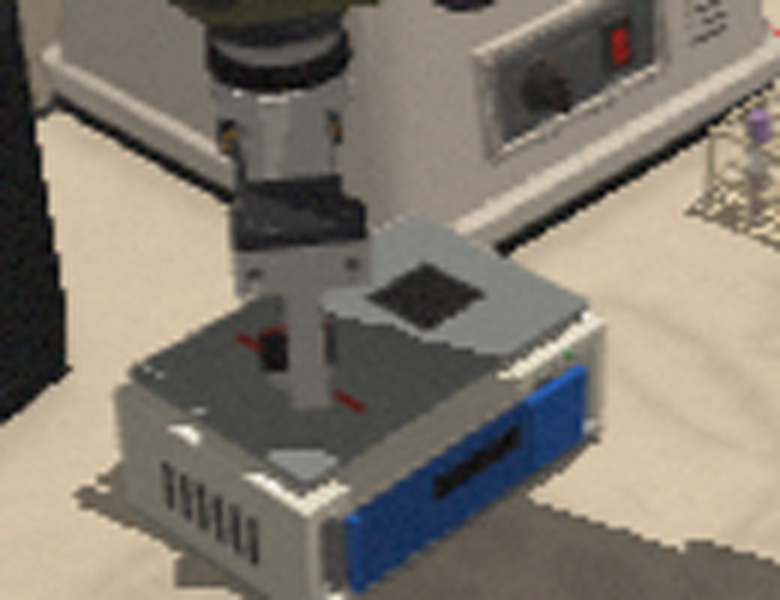

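The wing, at crop (272,350), is between the two fingers. I'll close on it.

Request:
servo_tool(
  rows=[
    [0, 0, -0.003, 0, 0, 0, -0.8],
    [0, 0, -0.003, 0, 0, 0, -0.8],
    [0, 0, -0.003, 0, 0, 0, -1],
    [0, 0, -0.003, 0, 0, 0, -1],
    [0, 0, -0.003, 0, 0, 0, -1],
    [0, 0, -0.003, 0, 0, 0, -1],
    [0, 0, -0.003, 0, 0, 0, -1],
    [0, 0, -0.003, 0, 0, 0, -1],
  ],
  newtons=12,
)

```text
time_s: 8.02
ee_pos: [0.6098, 0.1998, 0.1157]
eef_rot: [3.141, 0.006, 0.926]
force: [-0.0, 0.9, 0.1]
grip_width: 0.044
```

Request:
servo_tool(
  rows=[
    [0, 0, 0, 0, 0, 0, -1],
    [0, 0, 0, 0, 0, 0, -1],
    [0, 0, 0, 0, 0, 0, -1],
    [0, 0, 0, 0, 0, 0, -1],
    [0, 0, 0, 0, 0, 0, -1],
    [0, 0, 0, 0, 0, 0, -1],
    [0, 0, 0, 0, 0, 0, -1],
    [0, 0, 0, 0, 0, 0, -1],
  ],
)

```text
time_s: 8.68
ee_pos: [0.611, 0.1985, 0.1157]
eef_rot: [3.138, 0.005, 0.925]
force: [10.1, -6.1, -4.2]
grip_width: 0.0101
```

Request:
servo_tool(
  rows=[
    [0.001, 0, 0, 0, 0, -0.08, -1],
    [0.001, 0.0005, 0, 0, 0, -0.2, -1],
    [0.001, 0.0005, 0, 0, 0, -0.32, -1],
    [0.0015, 0.001, 0, 0, 0, -0.44, -1],
    [0.0015, 0.001, 0, 0, 0, -0.56, -1],
    [0.002, 0.0015, 0, 0, 0, -0.68, -1],
    [0.002, 0.002, 0, 0, 0, -0.8, -1],
    [0.002, 0.002, 0, 0, 0, -0.92, -1],
  ],
)

```text
time_s: 9.35
ee_pos: [0.6109, 0.2002, 0.1152]
eef_rot: [3.136, 0.011, -0.001]
force: [-16.7, -3.6, 6.3]
grip_width: 0.0098
```

Request:
servo_tool(
  rows=[
    [0, 0, 0, 0, 0, 0, -1],
    [0, 0, 0, 0, 0, 0, -1],
    [0, 0, 0, 0, 0, 0, -1],
    [0, 0, 0, 0, 0, 0, -1],
    [0, 0, 0, 0, 0, 0, -1],
    [0, 0, 0, 0, 0, 0, -1],
    [0, 0, 0, 0, 0, 0, -1],
    [0, 0, 0, 0, 0, 0, -1],
  ],
)

```text
time_s: 10.02
ee_pos: [0.6106, 0.2002, 0.1156]
eef_rot: [3.136, 0.012, -0.0]
force: [-6.1, -1.2, 6.3]
grip_width: 0.01
```

Request:
servo_tool(
  rows=[
    [0, 0, 0, 0, 0, 0, 0.3],
    [0, 0, 0, 0, 0, 0, 0.3],
    [0, 0, 0, 0, 0, 0, 0.3],
    [0, 0, 0, 0, 0, 0, 0.3],
    [0, 0, 0.01, 0, 0, 0, 0.3],
    [0, 0, 0.035, 0, 0, 0, 0.3],
    [0, -0.02, 0.06, 0, 0, 0, 0],
    [0, -0.06, 0.06, 0, 0, 0, -1],
  ],
)

```text
time_s: 10.68
ee_pos: [0.612, 0.1428, 0.1814]
eef_rot: [3.138, 0.004, 0.004]
force: [1.5, -0.8, 1.1]
grip_width: 0.0434
```

Request:
servo_tool(
  rows=[
    [0, -0.04, 0, 0, 0, 0, -1],
    [0, -0.08, 0, 0, 0, 0, -1],
    [0, -0.12, 0, 0, 0, 0, -1],
    [-0.03, -0.15, 0, 0, 0, 0, -1],
    [-0.07, -0.16, 0, 0, 0, 0, -1],
    [-0.11, -0.16, 0, 0, 0, 0, -1],
    [-0.15, -0.16, 0, 0, 0, 0, -1],
    [-0.18, -0.16, 0, 0, 0, 0, -1],
  ],
)

```text
time_s: 11.35
ee_pos: [0.4295, -0.0174, 0.1818]
eef_rot: [3.138, 0.004, 0.003]
force: [0.5, 0.3, 0.2]
grip_width: 0.0005
```

Run:
```python
from h import *
p=cams.camera("top"); save(p,"t7.png",(170,130,300,250),6)
p=cams.camera("scene"); save(p,"s7.png",(160,140,290,240),6)
print(ctrl.get_obs()['ee_pos'],ctrl.get_obs()['eef_rot'])
```

```text
[ 0.42926982 -0.01717705  0.18242083] [3.13802891 0.00347143 0.00360538]
```

View pics/s7.png

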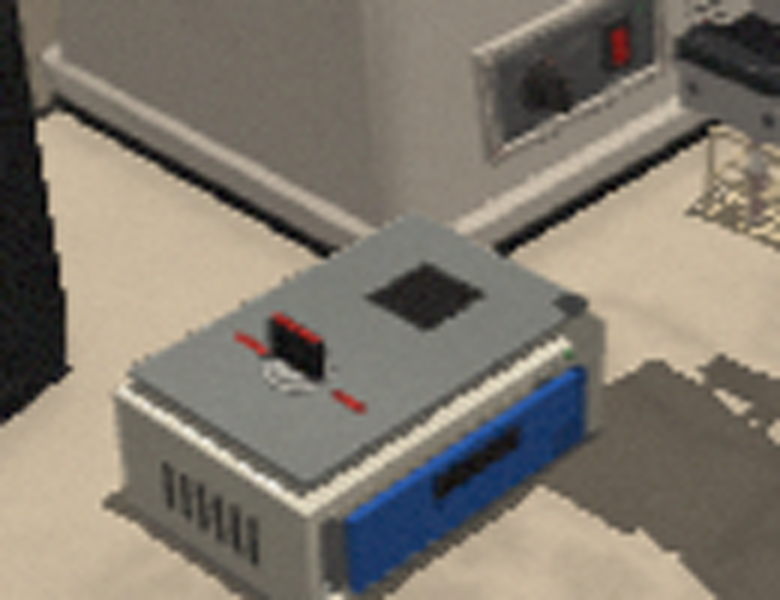

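View pics/t7.png

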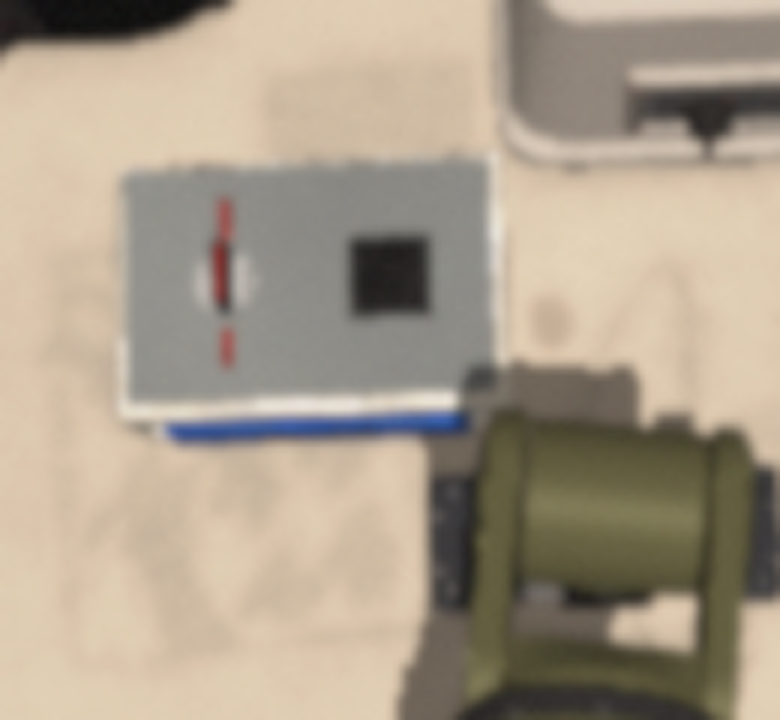

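In the top crop the wing, at (222,275), lines up with the red marks, and the drawer is shut. Now I'll go over the pad with the fingers shut.

Request:
servo_tool(
  rows=[
    [0.03, 0.02, 0, 0, 0, 0, -1],
    [0.063, 0.04, 0, 0, 0, 0, -1],
    [0.096, 0.06, 0, 0, 0, 0, -1],
    [0.129, 0.08, 0, 0, 0, 0, -1],
    [0.16, 0.1, 0, 0, 0, 0, -1],
    [0.182, 0.119, -0.01, 0, 0, 0, -1],
    [0.182, 0.119, -0.04, 0, 0, 0, -1],
    [0.182, 0.119, -0.06, 0, 0, 0, -1],
  ],
)

```text
time_s: 12.12
ee_pos: [0.6123, 0.1031, 0.1204]
eef_rot: [3.138, 0.004, 0.005]
force: [-0.3, -0.4, -1.1]
grip_width: 0.0005
```

Request:
servo_tool(
  rows=[
    [0, 0, -0.004, 0, 0, 0, -1],
    [0, 0, -0.008, 0, 0, 0, -1],
    [0, 0, -0.012, 0, 0, 0, -1],
    [0, 0, -0.015, 0, 0, 0, -1],
    [0, 0, -0.018, 0, 0, 0, -1],
    [0, 0, -0.02, 0, 0, 0, -1],
    [0, 0, -0.022, 0, 0, 0, -1],
    [0, 0, -0.022, 0, 0, 0, -1],
  ],
)

```text
time_s: 12.78
ee_pos: [0.6129, 0.103, 0.1]
eef_rot: [3.138, 0.001, 0.005]
force: [-2.2, -1.1, 10.5]
grip_width: 0.0007
```

Request:
servo_tool(
  rows=[
    [0, 0, -0.001, 0, 0, 0, -1],
    [0, 0, -0.002, 0, 0, 0, -1],
    [0, 0, -0.003, 0, 0, 0, -1],
    [0, 0, -0.004, 0, 0, 0, -1],
    [0, 0, -0.005, 0, 0, 0, -1],
    [0, 0, -0.005, 0, 0, 0, -1],
    [0, 0, -0.005, 0, 0, 0, -1],
    [0, 0, -0.005, 0, 0, 0, -1],
  ],
)

```text
time_s: 13.45
ee_pos: [0.6131, 0.103, 0.097]
eef_rot: [3.138, 0.0, 0.005]
force: [-6.8, 0.1, 12.9]
grip_width: 0.0006
```

Request:
servo_tool(
  rows=[
    [0, 0, -0.001, 0, 0, 0, -1],
    [0, 0, -0.002, 0, 0, 0, -1],
    [0, 0, -0.003, 0, 0, 0, -1],
    [0, 0, -0.003, 0, 0, 0, -1],
    [0, 0, -0.003, 0, 0, 0, -1],
    [0, 0, -0.003, 0, 0, 0, -1],
    [0, 0, -0.003, 0, 0, 0, -1],
    [0, 0, -0.003, 0, 0, 0, -1],
  ],
)

```text
time_s: 14.12
ee_pos: [0.6131, 0.103, 0.0962]
eef_rot: [3.139, -0.001, 0.005]
force: [-8.2, -0.6, 14.5]
grip_width: 0.0009
```

Run:
```python
from h import *
p=cams.camera("scene"); save(p,"s8.png",(160,140,290,240),6)
o=ctrl.get_obs();print(o['ee_pos'],o['force'],o['time_s'])
```

```text
[0.61312957 0.10297007 0.09621848] [-9.84486506 -0.34855959 14.80070746] 14.1667
```

View pics/s8.png

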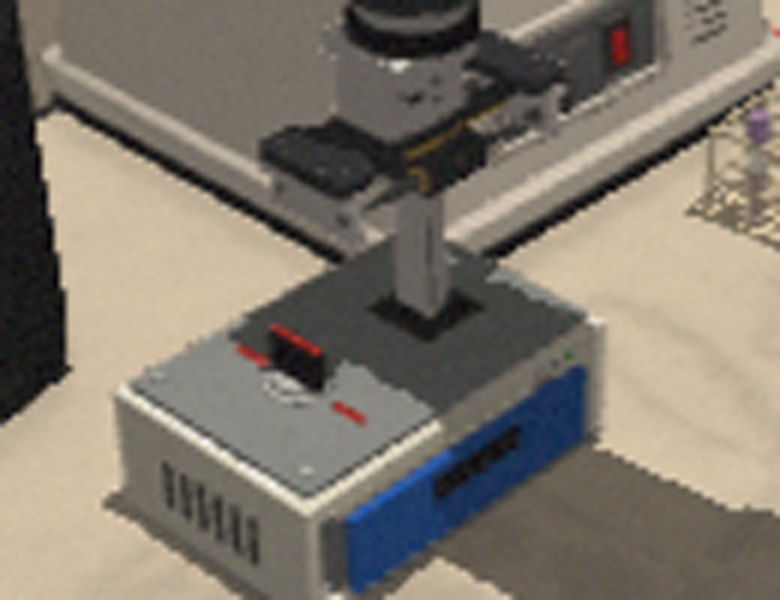

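The panel is nearly flush, but the force is still close to the spring's own range. I'll press harder to find the hard stop.

Request:
servo_tool(
  rows=[
    [0, 0, -0.003, 0, 0, 0, -1],
    [0, 0, -0.004, 0, 0, 0, -1],
    [0, 0, -0.005, 0, 0, 0, -1],
    [0, 0, -0.006, 0, 0, 0, -1],
    [0, 0, -0.006, 0, 0, 0, -1],
    [0, 0, -0.006, 0, 0, 0, -1],
    [0, 0, -0.006, 0, 0, 0, -1],
    [0, 0, -0.006, 0, 0, 0, -1],
  ],
)

```text
time_s: 14.83
ee_pos: [0.6134, 0.103, 0.0959]
eef_rot: [3.139, -0.004, 0.005]
force: [-25.0, -2.6, 45.1]
grip_width: 0.0005
```

Run:
```python
from h import *
p=cams.camera("scene"); save(p,"s9.png",(160,140,290,240),6)
o=ctrl.get_obs();print(o['ee_pos'],o['force'],o['time_s'])
for c in [(200,198),(193,200),(205,205),(212,216),(225,205)]: print(c,atdepth(p,c).round(4))
```

```text
[0.61343028 0.1029936  0.09590486] [-24.82022232  -2.68344355  45.3178471 ] 14.8833
(200, 198) [0.6587 0.2024 0.0954]
(193, 200) [0.6679 0.2256 0.0949]
(205, 205) [0.6172 0.2168 0.095 ]
(212, 216) [0.5548 0.2425 0.0976]
(225, 205) [0.5682 0.1717 0.0954]
```

View pics/s9.png

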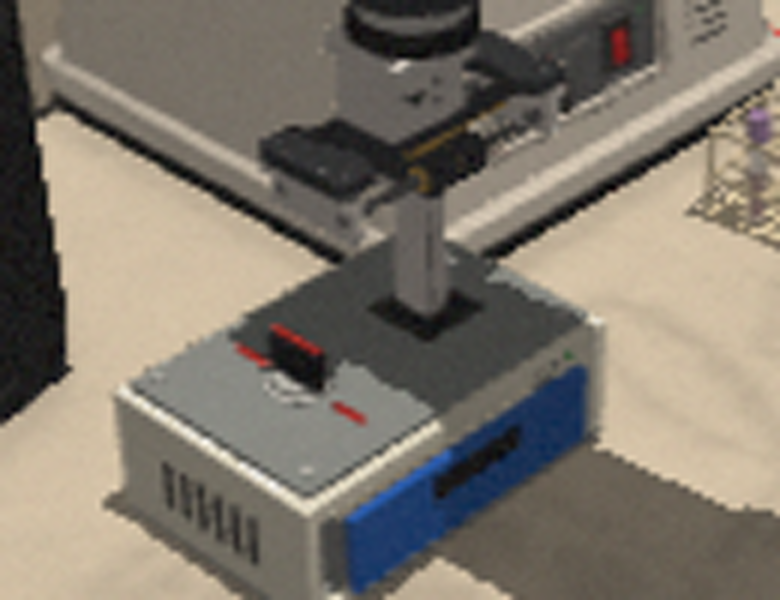

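The panel has hit its stop: the depth readings put its top at about 95–96 mm, and the force jumped to 45 N. I'll ease off to a moderate push.

Request:
servo_tool(
  rows=[
    [-0.0005, 0, -0.005, 0, 0, 0, -1],
    [-0.001, 0, -0.0045, 0, 0, 0, -1],
    [-0.001, 0, -0.004, 0, 0, 0, -1],
    [-0.001, 0, -0.004, 0, 0, 0, -1],
    [-0.001, 0, -0.004, 0, 0, 0, -1],
    [-0.001, 0, -0.004, 0, 0, 0, -1],
    [-0.001, 0, -0.004, 0, 0, 0, -1],
    [-0.001, 0, -0.004, 0, 0, 0, -1],
  ],
)

```text
time_s: 15.55
ee_pos: [0.6132, 0.103, 0.0961]
eef_rot: [3.139, -0.007, 0.005]
force: [-14.5, -2.1, 28.5]
grip_width: 0.0004
```

Run:
```python
from h import *
p=cams.camera("scene"); save(p,"s10.png",(160,140,290,240),6)
p=cams.camera("top"); 
o=ctrl.get_obs();print(o['ee_pos'],o['force'],o['time_s'])
p=cams.camera("scene");print([atdepth(p,c)[2].round(4) for c in [(200,198),(193,200),(205,205),(225,205)]])
```

```text
[0.61321168 0.10297303 0.09604776] [-13.43682362  -2.00805835  29.11382119] 15.65
[np.float64(0.0955), np.float64(0.0953), np.float64(0.0959), np.float64(0.0958)]
```

View pics/s10.png

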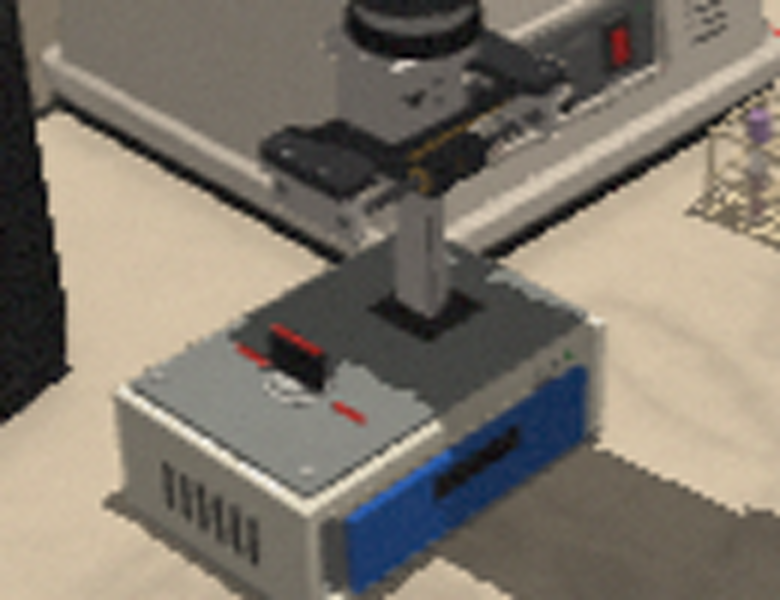

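The panel is flush, the wing is in line with the marks, the drawer is shut, and the push is steady at about 29 N. I'm handing in.

```bash
python3 -c "
from h import *
print(hand_in())"
```

```text
the job is handed in; nothing more can be done
None
```

I did all three steps in order and handed the job in at about 15.7 s, with the arm still pressing the panel down.

- **Drawer:** I pushed it with the closed fingers until they met a hard stop (16 N, fingertip at x = 0.5155 m, which fits fully home). Later pictures show its front flush.
- **Fastener:** I gripped the wing and turned it about 0.92 rad clockwise. The top picture shows it in line with the red marks.
- **Panel:** I pressed on the pad. The last depth readings put the panel top at 95–96 mm, which is flush, with a steady push of about 29 N down.

**Off-plan:** While I was finding the panel's stop, the fingertips briefly pressed with 45 N. The 40 N limit is stated for the arm and gripper body, and I eased the push back straight away. About 13 N of sideways force remained at the end.

I kept clear of the other objects but did not measure their positions again at the end. No checks failed or disagreed.

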